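# Seat the burr carrier in the coffee mill and latch it

### The job

Put the burr carrier with the orange grip back into the round throat of the coffee mill: rest it on the drive, turn it under light pressure until its slots find the drive and it drops fully home, without forcing it down or wrenching the drive. Then slide the red latch all the way in over the carrier's rim and let go; leave the other things on the worktop where they stand.

Things in the scene. Friction and masses are not known exactly. Their poses are not given: they have to be found in the camera images.
- mill: compact grey coffee mill, fixed to the worktop, 180 x 150 mm in plan (from 95 mm on the -x side to 85 mm on the +x side of its origin), flat deck 108 mm above the worktop. Origin: underside, on the vertical axis of the round throat; z up; the latch lies on its -x side
- throat (a point): centre of the throat's mouth, 127 mm above the worktop: the top of a steel collar on the deck, 84 mm outside and 63 mm inside diameter; axes as the mill's
- throat_floor (a point): centre of the throat's floor (110 mm up), a steel disc that yields 1 mm per 10 N, 1.5 mm at most; axes as the mill's. Through it stands the brass drive, a cross of two bars 40 mm long, 6 mm wide, 8 mm high. It stops at any angle 15 to 75 degrees from the mill's x axis, unmeasured, new each time, alike every quarter turn. It is sprung: it sinks about 1 mm per 3 N, 6 mm at most. Its gearbox resists turning up to 1.5 N m: do not wrench it
- carrier_grip (a point): centre of the orange fin of the loose burr carrier, on the carrier's axis, 36.5 mm above its underside; z up. The upright fin is 40 mm long (x), 12 mm thick (y) and goes from 15 to 58 mm above the underside. Resting on top of the drive, not engaged or pressed, this point is about 154 mm above the worktop; fully home, with the feet on the throat's floor, 146.5 mm (8 mm lower)
- carrier: the burr carrier, about 0.25 kg, upright; origin centre of its underside, axes as the fin's. A steel disc, 58 mm diameter, 9 to 15 mm up, on four feet that leave a cross-shaped slot underneath along x and y, 10 mm wide, 9 mm deep; it engages the drive every quarter turn. Play: 2.5 mm all round in the throat; slot on drive 2 mm each side, about 5 degrees either way
- latch (a joint): travel of the red latch in m: 0 open (as found), grows to 0.022 fully closed, sliding along the mill's +x towards the throat; about 2 N of friction. The plate lies 128.5 to 134.5 mm above the worktop; it passes over the disc only when the carrier is fully home
- latch_knob (a point): the upright round knob on the latch, 14 mm diameter, from 134.5 to 164.5 mm above the worktop; this point is on its axis 151.5 mm above the worktop. 70 mm from the throat axis when open, 48 mm when closed
- hopper: clear funnel-shaped bean hopper of the mill, loose, 110 mm across the top, 90 mm high; origin centre of its underside; to be left alone
- mug: blue mug, 84 mm across, 95 mm high; origin centre of underside; to be left alone
- goblet: green glass goblet, 72 mm across, 140 mm high; origin centre of underside; to be left alone
- bean_jar: amber jar with wooden cap, 80 mm across, 130 mm high; origin centre of underside; to be left alone
- brush: cleaning brush, 160 mm long, lying on the worktop; origin on its underside; to be left alone
- bowl: white bowl, 120 mm across, 50 mm high; origin centre of underside; to be left alone
- spoon: spoon, 170 mm long, lying on the worktop; origin on its underside; to be left alone
There are look-alikes about, which are no part of the job. What is shaped like the mill but green or purple is not meant.

How it is judged:
By the outcome, as a careful person would: the job done as asked, in the order asked, and still so for the second after the job is handed in, with the robot touching nothing.
It also fails if it takes over 56 s, if anything falls off the work surface, if the arm or the gripper's body presses on something with over 40 N, if the wrist force passes 120 N, or if a joint passes its speed limit or range.

### The arm

A 6-joint arm with a two-finger parallel gripper is mounted at the origin on the work surface. World frame = base frame: x ahead of the robot, y to its left, z up, the work surface at z = 0. Lengths are in mm, angles in degrees, forces in N, time in s.
With the tool pointing down it reaches from about 350 to 850 mm from the base axis. Payload 8.1 kg.
Tool frame: the origin (TCP) lies between the finger pads; the fingertips stand 22 mm ahead of it and the grasp point (between the pads) lies 3 mm ahead of it; z points along the fingers, y is the direction in which the jaws open and shut (so a half turn about z gives the same grasp; the last joint's range is limited). The gripper opens to 85 mm and grips with 20 to 120 N. Pads are 22 mm wide; open, the fingers measure 114 mm over their backs; the gripper's body (76 mm by 85 mm) begins 54 mm behind the grasp point. The pads swing forward as they close: fully open they stand 13 mm farther back than shut.
Start: joints at [-80.753, 7.471, 85.268, -0, 87.261, -4.893], TCP at [146.602, -581.819, 253.292] pointing down, gripper open.
Joint ranges: [-169.43, 169.43], [-51.17, 129.36], [1.28, 143.12], [-76.62, 256.62], [0, 156.53], [-152.29, 152.29]. Speed limits (degrees/s): [136.94, 136.94, 159.86, 180, 180, 180].

### API

Orientations are given as [roll, pitch, yaw] about the fixed x, y, z axes, in that order (R = Rz(yaw) Ry(pitch) Rx(roll)).
In Python, from bench import r gives the robot as it stands.
- The arm moves only by the tool drive_tool, never from a script. Its argument "moves" is a list of rows, each a list of 2 entries, a list of its own where there are three numbers: the shift along the world's x, y, z in mm, then the turn about the world's z in degrees. A call has exactly 8 rows; each row is the pose to reach, as a shift and turn from the pose commanded when the call began; what a row does not reach only later rows make up. A row lasts 1/12 s, in which the tool goes at most 41.7 mm and 7.16 degrees, less where a joint would pass 70% of its speed; a pose out of reach is approached as far as the arm can. A call with a gripper value outside its range is refused whole. "fingers" is the finger opening in mm, from 0 to 85.4, set as the call begins (left out, the last holds). The fingers move at their own pace and stop on an object; "squeeze" is the grip in N (left out, the last holds). Time passes only in rows, so rows that repeat a pose let the fingers close, or fill a call up. It gives the time, the measured TCP pose, the force and the opening at its end, in the units of the state.
- r.sense(): the state, without advancing time (a new reading comes with each control period).
- r.snapshot(name): name is "scene" or "top"; returns a dict with "pixels" (384x512x3 uint8, red, green, blue), "camera_matrix" (3x3 intrinsics, pixels), "k1" (the pictures are not rectified: a ray, as slopes to the right and down, at radius r is drawn at 1 + k1 r^2 times it, then the intrinsics apply), "xyz" and "orientation" of the camera in the world. Camera axes: x right, y down, z forward; pixel columns grow to the right and rows downward; lengths in mm; the calibration is good to about 2 mm. A picture is of the moment at which its call begins. There is no depth.
- r.hand_in(): hands the job in, once; it reports no verdict.
The state is a dict: "time": time; "joint_pos": joint angles; "qd": joint speeds; "joint_efforts": joint torques, N m; "tool_pos": TCP position; "tcp_rot": TCP orientation; "ft_force": force on the tool from outside, world axes, zero at the start; "wrist_torque": the same for the moment, N m; "finger_gap": finger opening in mm.
Only numpy, scipy, OpenCV 4.12 (cv2) and the standard library are available. Lean on these libraries where they do the work, as an engineer would, in place of code of your own. Each camera call takes 0.05 s, during which the arm holds its last target.

## Working session

There is one attempt and no reset: what is moved stays moved. The work goes in short steps, Python scripts to look and compute and a tool call to move; the robot and the scene stay as the last step left them, time stands still between calls to the robot, and variables do not carry over. Pictures are saved under pics/ and viewed, and the job is handed in when it is done.

Besides the shell and the picture viewer there is one more tool, called after "Emit:" by a JSON object that holds its "api" and its "payload", one argument or row to a line. drive_tool: Moves the arm, as the interface text tells. Its arguments: {"type":"object","properties":{"moves":{"type":"array","items":{"type":"array"}},"fingers":{"type":"number"},"squeeze":{"type":"number"}},"required":["moves"]}

```bash
mkdir -p pics; ls; cat > h.py <<'E'
import numpy as np,cv2,pickle
from scipy.spatial.transform import Rotation as R
def snap(r,name,fn):
    s=r.snapshot(name); pickle.dump(s,open(fn+'.pkl','wb'))
    cv2.imwrite('pics/'+fn+'.png',cv2.cvtColor(s['pixels'],cv2.COLOR_RGB2BGR)); return s
def load(fn): return pickle.load(open(fn+'.pkl','rb'))
def Rc(s):
    o=np.array(s['orientation'],float)
    return o if o.shape==(3,3) else R.from_euler('xyz',o,degrees=True).as_matrix()
def ray(s,px):
    K=np.array(s['camera_matrix']);p=np.array([[px]],float)
    u=cv2.undistortPoints(p,K,np.array([s['k1'],0,0,0.]),)[0,0]
    d=Rc(s)@np.array([u[0],u[1],1.]);return np.array(s['xyz'],float),d
def onz(s,px,z):
    c,d=ray(s,px);return c+d*(z-c[2])/d[2]
def proj(s,P):
    K=np.array(s['camera_matrix']);M=Rc(s).T
    q=cv2.projectPoints(np.array(P,float).reshape(-1,3),cv2.Rodrigues(M)[0],-M@np.array(s['xyz'],float),K,np.array([s['k1'],0,0,0.]))[0]
    return q.reshape(-1,2)
def crop(s,x0,y0,x1,y1,fn,k=4):
    im=cv2.cvtColor(s['pixels'],cv2.COLOR_RGB2BGR)[y0:y1,x0:x1]
    cv2.imwrite('pics/'+fn+'.png',cv2.resize(im,None,fx=k,fy=k,interpolation=cv2.INTER_CUBIC))
E
python3 - <<'E'
from bench import r
from h import *
print(r.sense())
for n in('scene','top'):
    s=snap(r,n,n+'0'); print({k:v for k,v in s.items() if k!='pixels'})
E
```

```text
pics
{'time': 0.0, 'joint_pos': array([-8.07521563e+01,  7.51403816e+00,  8.53311607e+01,  1.44002046e-04,
        8.72620459e+01, -4.89064502e+00]), 'qd': array([-0.05447738, -0.02803364,  0.06353994,  0.05249571,  0.0295804 ,
        0.05801349]), 'joint_efforts': array([-1.85049699e-03, -5.69397640e+01, -5.00557995e+01, -3.54219583e-04,
        1.43354145e-02, -2.59149647e-05]), 'tool_pos': array([ 146.52236952, -581.29384661,  252.23752555]), 'tcp_rot': array([-1.79893158e+02, -9.28637078e-03,  1.41384731e+01]), 'ft_force': array([ 0.29179863, -0.43040197,  0.50965252]), 'wrist_torque': array([-0.01684949, -0.02391766, -0.00591207]), 'finger_gap': 85.39692480598148}
{'camera_matrix': array([[449.78958109,   0.        , 251.13004971],
       [  0.        , 449.78958109, 192.60391196],
       [  0.        ,   0.        ,   1.        ]]), 'k1': -0.15687276333332756, 'xyz': array([ 935.67979296, -410.53344302, 1142.39902764]), 'orientation': array([-149.30246239,   -0.23533986,   47.1230094 ])}
{'camera_matrix': array([[398.1829846 ,   0.        , 258.17191374],
       [  0.        , 398.1829846 , 198.36399669],
       [  0.        ,   0.        ,   1.        ]]), 'k1': 0.015357682737639527, 'xyz': array([ 340.95418241,   -9.68604869, 1443.99731089]), 'orientation': array([-174.08749924,   -0.39529233,  -88.4887037 ])}
```

View pics/scene0.png

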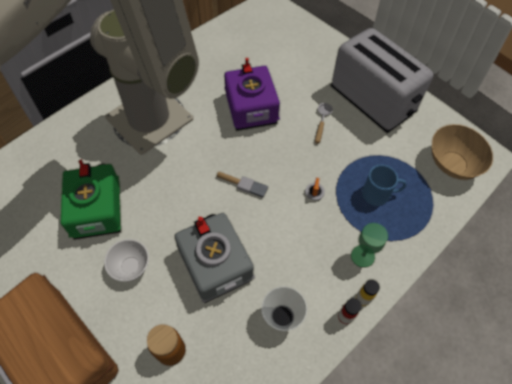

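View pics/top0.png

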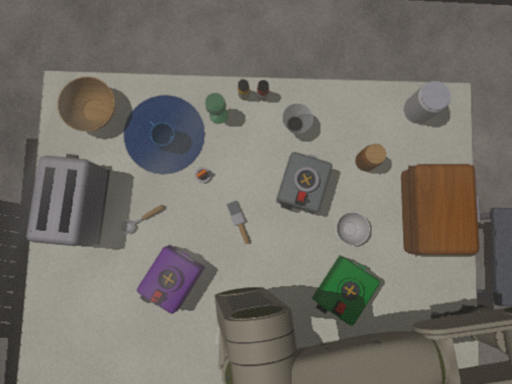

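The scene view shows the grey mill at (213,250), with green at (90,200) and purple at (252,95) as look-alikes. The orange-fin carrier is at (315,190). In the top view the grey mill is at (306,180) and the carrier at (203,175). The grey mill matches the description, so I'll confirm it in enlarged crops.

```bash
python3 - <<'E'
from h import *
a=load('scene0');b=load('top0')
def c(s,x,y,w,k):
    im=cv2.cvtColor(s['pixels'],cv2.COLOR_RGB2BGR)[y-w:y+w,x-w:x+w]
    return cv2.resize(im,(300,300),interpolation=cv2.INTER_CUBIC)
A=np.hstack([c(a,213,250,40,0),c(a,315,190,25,0)]);B=np.hstack([c(b,306,185,35,0),c(b,203,175,20,0)])
cv2.imwrite('pics/z0.png',np.vstack([A,B]))
for n,s in(('scene',a),('top',b)):
    hsv=cv2.cvtColor(s['pixels'],cv2.COLOR_RGB2HSV)
    for nm,lo,hi in(('orange',(5,150,120),(16,255,255)),('red',(0,170,80),(4,255,255)),('brass',(17,110,90),(28,255,255))):
        m=cv2.inRange(hsv,lo,hi)
        k,l,st,ce=cv2.connectedComponentsWithStats(m)
        for i in range(1,k):
            if st[i,4]>12: print(n,nm,st[i],ce[i].round(2))
E
```

```text
scene orange [314 179   5  11  29] [316.17 184.76]
scene orange [   0  277   80  107 5404] [ 33.1  337.35]
scene orange [ 69 337  32  32 514] [ 83.2  352.75]
scene red [244  63   7   9  44] [246.57  67.59]
scene red [ 81 169   5   4  15] [ 83.47 170.8 ]
scene red [198 218  11  16 114] [202.29 225.87]
scene brass [246  80  12   9  51] [251.53  84.45]
scene brass [316 129   5  13  25] [318.24 135.28]
scene brass [433 128  49  50 969] [455.21 152.97]
scene brass [454 158   7   8  14] [457.5  161.29]
scene brass [218 174  19   8  41] [227.22 177.66]
scene brass [ 78 187  14  12  67] [ 84.63 191.96]
scene brass [206 242  15  15  91] [212.91 249.11]
scene brass [161 330  16  25  59] [170.88 345.37]
top orange [436 167   8  44 126] [440.37 187.98]
top orange [197 170   9   7  29] [201.03 172.52]
top orange [440 205   7  45 153] [442.93 227.06]
top orange [435 210   4  16  26] [436.38 217.31]
top orange [459 219   4  30  57] [460.53 234.33]
top orange [449 227   8  17  47] [452.74 235.3 ]
top orange [452 245   5   5  13] [453.62 246.69]
top red [298 192   7   8  31] [301.35 195.29]
top brass [238  89   5   5  14] [240.07  91.29]
top brass [378 146   5   9  16] [380.44 149.56]
top brass [301 174  11  11  46] [305.76 179.15]
top brass [345 285  11  10  51] [350.18 289.98]
```

View pics/z0.png

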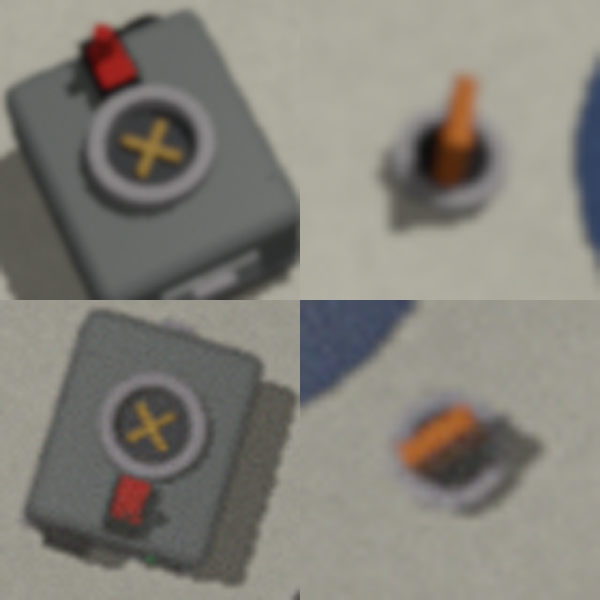

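```bash
python3 - <<'E'
from h import *
a=load('scene0');b=load('top0')
np.set_printoptions(precision=1,suppress=True)
print('cross', onz(a,(212.91,249.11),117),onz(b,(305.76,179.15),117))
for s,n,win in((a,'scene',(190,225,240,280)),(b,'top',(288,162,325,198))):
    x0,y0,x1,y1=win
    px=s['pixels'][y0:y1,x0:x1];hsv=cv2.cvtColor(px,cv2.COLOR_RGB2HSV)
    # cross dir: mask brass points -> world
    m=cv2.inRange(hsv,(15,90,70),(30,255,255))
    ys,xs=np.nonzero(m);W=np.array([onz(s,(x+x0,y+y0),118)[:2] for x,y in zip(xs,ys)])
    c=W.mean(0);d=W-c;th=np.arctan2(d[:,1],d[:,0]);rr=np.hypot(*d.T)
    z=(rr**2*np.exp(4j*th)).sum();print(n,'cross c',c,'angle mod90',np.degrees(np.angle(z))/4%90)
    hs=cv2.cvtColor(s['pixels'],cv2.COLOR_RGB2HSV)
    m=cv2.inRange(hs,(0,140,60),(5,255,255));m[:,:x0-10]=0;m[:,x1:]=0;m[:y0-10]=0;m[y1+12:]=0
    ys,xs=np.nonzero(m);print(n,'red',len(xs),[onz(s,(xs.mean(),ys.mean()),z)for z in(134,150)])
# mill outline
for s,n,(x0,y0,x1,y1) in((b,'top',(265,140,350,225)),(b,'carr',(185,160,222,190)),(a,'carr',(295,170,335,208))):
    hs=cv2.cvtColor(s['pixels'],cv2.COLOR_RGB2HSV)
    if n=='top':
        g=s['pixels'].astype(int);print(g[165,290],g[200,330],g[150,270],g[205,312],g[175,320])
    else:
        m=cv2.inRange(hs,(4,120,90),(18,255,255));M=np.zeros_like(m);M[y0:y1,x0:x1]=m[y0:y1,x0:x1]
        ys,xs=np.nonzero(M);P=np.stack([xs,ys],1).astype(np.float32)
        q=cv2.minAreaRect(P);print(n,q)
        bp=cv2.boxPoints(q);print(bp);print(np.array([onz(s,p,58) for p in bp]))
        # steel: low saturation ring
        crop(s,x0,y0,x1,y1,'cc'+str(x0),16)
crop(a,180,205,260,305,'mA',6);crop(b,268,140,348,225,'mB',7)
E
```

```text
cross [ 547.4 -173.3  117. ] [ 548.  -173.8  117. ]
scene cross c [ 548.2 -173.8] angle mod90 28.483646673714432
scene red 136 [array([ 486.5, -155.8,  134. ]), array([ 493.7, -159.8,  150. ])]
top cross c [ 547.8 -174. ] angle mod90 28.99081781699659
top red 59 [array([ 488.9, -156.8,  134. ]), array([ 487.1, -155. ,  150. ])]
[ 98 100  98] [88 84 78] [158 154 143] [ 98 101 100] [92 93 90]
carr ((200.8461151123047, 172.76922607421875), (3.882901668548584, 9.984603881835938), 56.3099365234375)
[[195.6 173.9]
 [203.9 168.4]
 [206.1 171.6]
 [197.8 177.2]]
[[565.1 206.7  58. ]
 [585.6 178.4  58. ]
 [574.3 170.3  58. ]
 [553.8 198.7  58. ]]
carr ((316.0, 184.0), (12.0, 4.0), 90.0)
[[314. 178.]
 [318. 178.]
 [318. 190.]
 [314. 190.]]
[[553.7 196.5  58. ]
 [561.5 205.   58. ]
 [588.9 175.4  58. ]
 [581.1 167.   58. ]]
```

View pics/cc185.png

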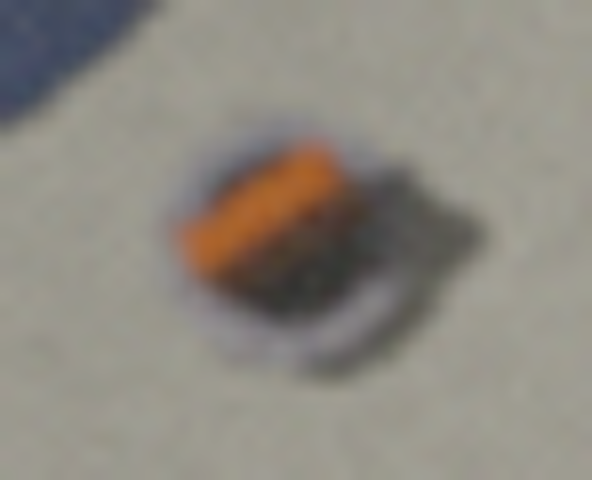

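View pics/cc295.png

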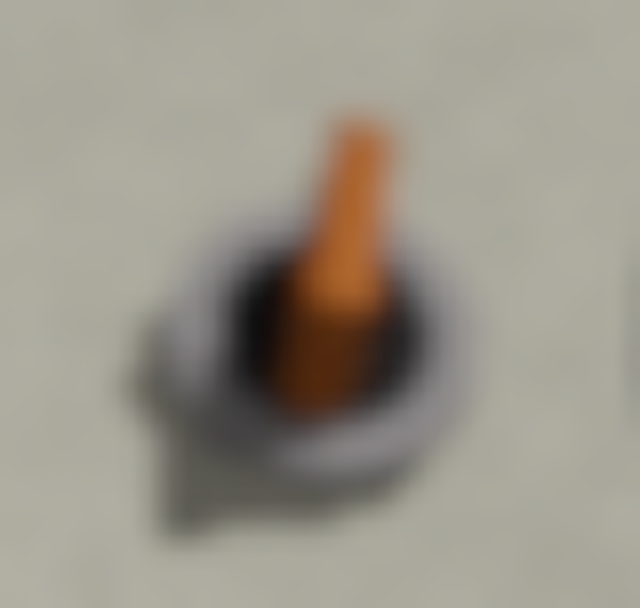

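View pics/mB.png

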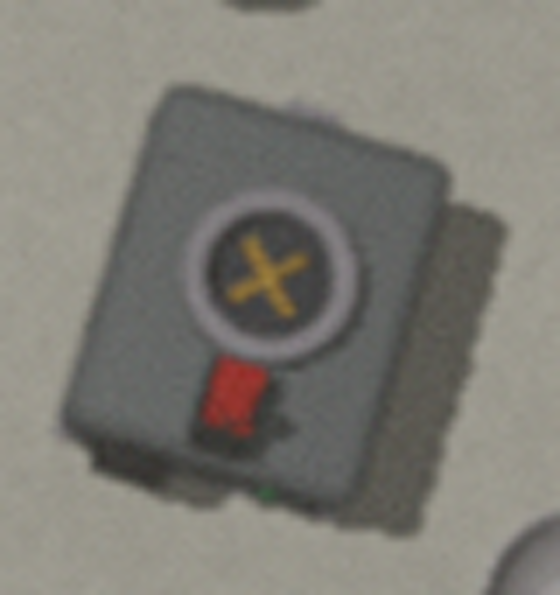

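View pics/mA.png

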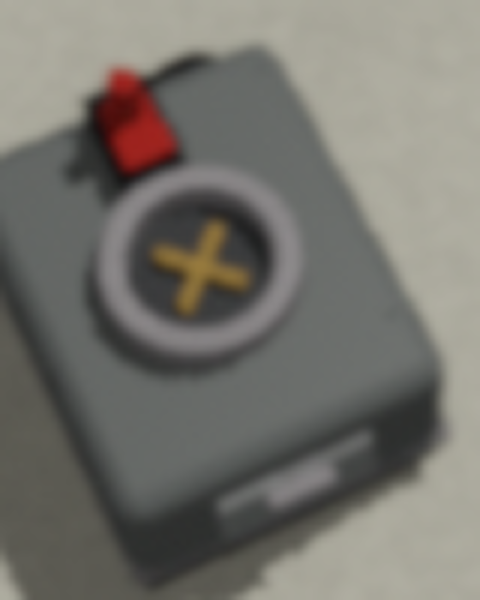

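```bash
python3 - <<'E'
from h import *
a=load('scene0');b=load('top0')
np.set_printoptions(precision=1,suppress=True)
def ang(s,p,q,z):
    P,Q=onz(s,p,z),onz(s,q,z);d=Q-P;return P[:2],Q[:2],np.degrees(np.arctan2(d[1],d[0])),np.hypot(*d[:2])
print('millL',ang(b,(278,200),(290.9,154.3),108));print('millR',ang(b,(318.7,211.4),(331.6,165),108))
print('millA right',ang(a,(180+265/6,205+50/6),(180+435/6,205+355/6),108))
print('knobtop scene',onz(a,(180+122/6-.5,205+76/6-.5),164.5))
f1=onz(a,(295+360/16-.5,170+120/16-.5),58);f2=onz(a,(295+342/16-.5,170+308/16-.5),58)
print('fin scene',f1,f2,(f1+f2)/2,np.degrees(np.arctan2(*(f2-f1)[1::-1])))
f1=onz(b,(185+325/16-.5,160+165/16-.5),58);f2=onz(b,(185+195/16-.5,160+255/16-.5),58)
print('fin top',f1,f2,(f1+f2)/2,np.degrees(np.arctan2(*(f2-f1)[1::-1])))
# disc outline: top crop x 170..~430? y 115..370
print('disc top z12',onz(b,(185+297/16-.5,160+245/16-.5),13),'scene',onz(a,(295+322/16-.5,170+345/16-.5),13))
th=np.linspace(0,2*np.pi,60)
for s,n,w in((a,'A',(295,165,340,210)),(b,'B',(183,155,225,192))):
    k=14;im=cv2.resize(cv2.cvtColor(s['pixels'],cv2.COLOR_RGB2BGR)[w[1]:w[3],w[0]:w[2]],None,fx=k,fy=k,interpolation=cv2.INTER_CUBIC)
    c=np.array([571,187])
    for P in(np.c_[c[0]+29*np.cos(th),c[1]+29*np.sin(th),15+0*th],
        np.c_[(c+(R.from_euler('z',-52.,degrees=True).as_matrix()[:2,:2]@np.array([[20,6],[-20,6],[-20,-6],[20,-6.]]).T).T),58*np.ones(4)]):
        q=((proj(s,P)-w[:2]+.5)*k).astype(int);cv2.polylines(im,[q],True,(255,255,0),1)
    cv2.imwrite('pics/ov'+n+'.png',im)
E
```

```text
millL (array([475.8, -82.3]), array([ 633.7, -122.9]), np.float64(-14.447137032853187), np.float64(163.07338055656174))
millR (array([ 441., -220.]), array([ 600.5, -262.2]), np.float64(-14.821668302190272), np.float64(164.99392038118685))
millA right (array([486.9, -83.9]), array([ 640.4, -126. ]), np.float64(-15.339200607738297), np.float64(159.18444698783745))
knobtop scene [ 478.9 -152.7  164.5]
fin scene [557.2 205.4  58. ] [581.9 174.   58. ] [569.6 189.7  58. ] -51.80363472853545
fin top [580.6 175.   58. ] [559.8 202.7  58. ] [570.2 188.9  58. ] 126.90316426114315
disc top z12 [569.9 186.6  13. ] scene [570.2 189.7  13. ]
```

View pics/ovA.png

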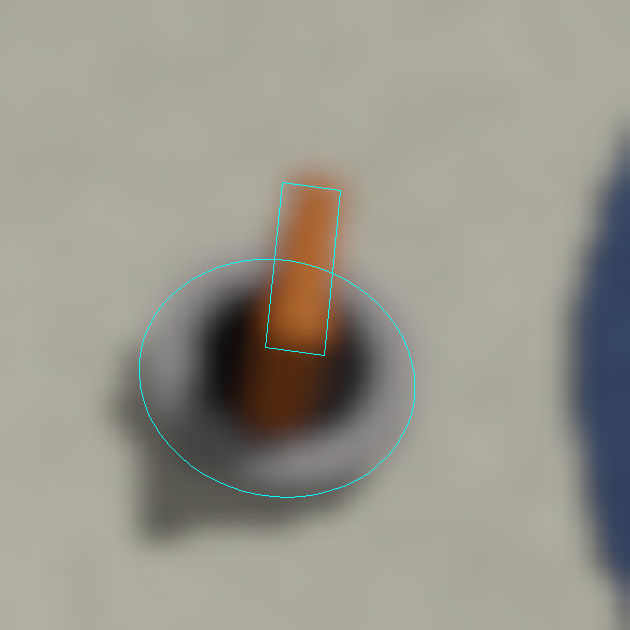

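View pics/ovB.png

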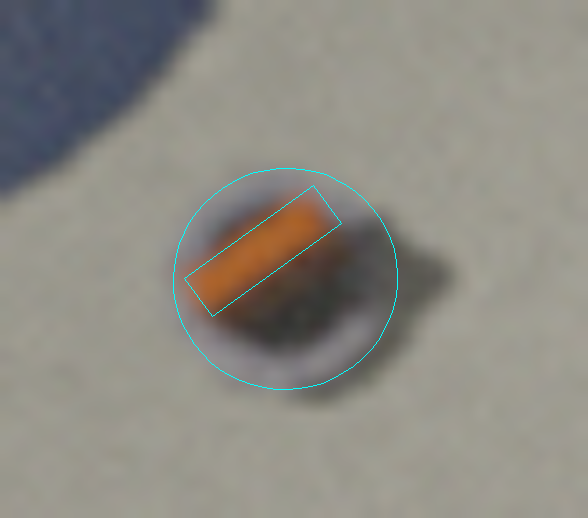

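Emit:
{"api": "drive_tool", "payload": {
  "moves": [
    [[30,26,0],7],
    [[60,52,0],14],
    [[90,78,0],21],
    [[120,104,0],28],
    [[150,130,0],35],
    [[180,156,0],42],
    [[210,182,0],49],
    [[240,208,0],56]
  ],
  "fingers": 50,
  "squeeze": 40
}}

```text
time: 0.77
tool_pos: [387.6, -372.1, 253.0]
tcp_rot: [-180.0, -0.0, 70.5]
ft_force: [0.8, -0.6, 0.2]
finger_gap: 49.9
```

Emit:
{"api": "drive_tool", "payload": {
  "moves": [
    [[12,37,0],7],
    [[24,74,0],14],
    [[36,111,0],21],
    [[48,148,0],28],
    [[60,185,0],35],
    [[72,222,0],42],
    [[84,259,0],49],
    [[96,296,0],56]
  ]
}}

```text
time: 1.43
tool_pos: [482.5, -75.9, 253.0]
tcp_rot: [-180.0, -0.0, 126.5]
ft_force: [0.6, -0.8, -0.3]
finger_gap: 50.1
```

Emit:
{"api": "drive_tool", "payload": {
  "moves": [
    [[12,37,0],0],
    [[24,74,0],0],
    [[36,111,0],0],
    [[48,148,-10],0],
    [[60,185,-30],0],
    [[72,222,-50],0],
    [[84,250,-70],0],
    [[86,262,-90],0]
  ]
}}

```text
time: 2.1
tool_pos: [569.1, 188.3, 161.8]
tcp_rot: [179.9, -0.1, 126.3]
ft_force: [0.6, -0.1, 0.4]
finger_gap: 50.3
```

```bash
python3 - <<'E'
from bench import r
from h import *
s=r.sense();print(s['tool_pos'],s['tcp_rot'],s['joint_pos'])
a=snap(r,'scene','s1');b=snap(r,'top','t1')
s=r.sense();print(s['tool_pos'],s['time'])
def c(s,x,y,w):
    im=cv2.cvtColor(s['pixels'],cv2.COLOR_RGB2BGR)[y-w:y+w,x-w:x+w]
    return cv2.resize(im,(400,400),interpolation=cv2.INTER_CUBIC)
cv2.imwrite('pics/z1.png',np.hstack([c(a,315,175,40),c(b,203,175,40)]))
E
```

```text
[569.10570525 188.27523521 161.75545343] [ 1.79944836e+02 -5.27027762e-02  1.26284999e+02] [ 1.33656160e+01  1.07457643e+01  9.13475127e+01  7.16223989e-02
  7.78764473e+01 -2.29343817e+01]
[565.69223076 186.06853972 157.92478761] 2.2
```

View pics/z1.png

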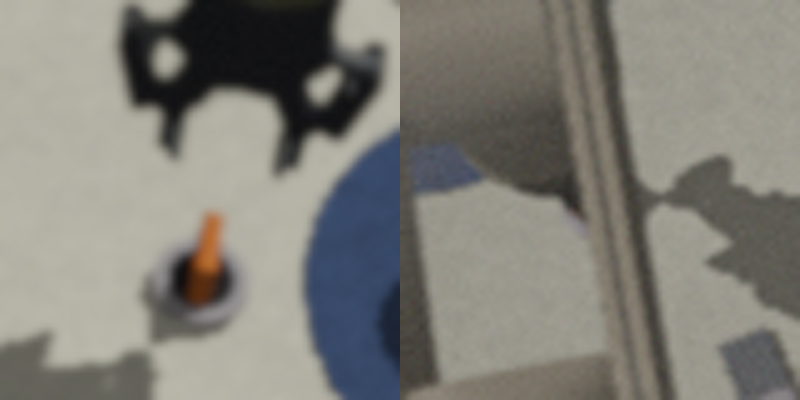

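Emit:
{"api": "drive_tool", "payload": {
  "moves": [
    [[0,0,0],0],
    [[0,0,0],0],
    [[0,0,0],0],
    [[0,0,0],0],
    [[0,0,0],0],
    [[0,0,0],0],
    [[0,0,0],0],
    [[0,0,0],0]
  ]
}}

```text
time: 2.87
tool_pos: [568.7, 184.0, 163.5]
tcp_rot: [180.0, 0.0, 126.1]
ft_force: [-0.3, -0.0, 0.3]
finger_gap: 50.0
```

```bash
python3 - <<'E'
from bench import r
from h import *
s=r.sense();print(s['tool_pos'],s['tcp_rot'],s['qd'])
a=snap(r,'scene','s2')
w=40;im=cv2.cvtColor(a['pixels'],cv2.COLOR_RGB2BGR)[135:215,275:355]
k=8;im=cv2.resize(im,None,fx=k,fy=k,interpolation=cv2.INTER_CUBIC)
t=s['tool_pos'];y=np.radians(s['tcp_rot'][2]);d=np.array([-np.sin(y),np.cos(y),0])
tip=t-[0,0,22]
for P in(t,tip,tip+25*d,tip-25*d):
    q=((proj(a,P)[0]-[275,135]+.5)*k).astype(int);cv2.circle(im,tuple(int(v) for v in q),5,(0,255,255),1)
cv2.imwrite('pics/z2.png',im)
E
```

```text
[568.67779297 183.97233952 163.53585757] [1.79983736e+02 9.58628417e-03 1.26125053e+02] [ 0.12831338  0.2571994   0.03461551 -0.04151686 -0.07853152 -0.04579094]
```

View pics/z2.png

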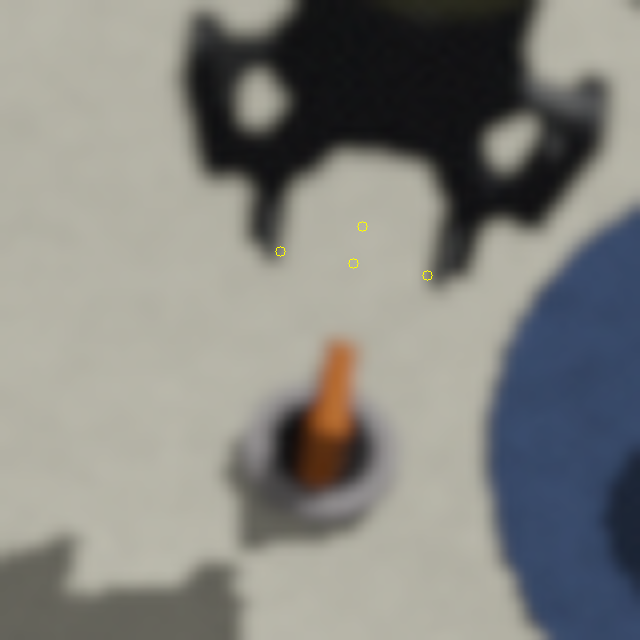

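Emit:
{"api": "drive_tool", "payload": {
  "moves": [
    [[1,3,-15],1],
    [[1.5,4.5,-35],1.5],
    [[1.5,4.5,-55],1.5],
    [[1.5,4.5,-75],1.5],
    [[1.5,4.5,-93],1.5],
    [[1.5,4.5,-107],1.5],
    [[1.5,4.5,-115],1.5],
    [[1.5,4.5,-119.5],1.5]
  ]
}}

```text
time: 3.58
tool_pos: [569.4, 188.5, 42.4]
tcp_rot: [-179.9, -0.0, 127.6]
ft_force: [-0.4, 0.1, 0.1]
finger_gap: 50.2
```

Emit:
{"api": "drive_tool", "payload": {
  "moves": [
    [[0,0,0],0],
    [[0,0,0],0],
    [[0,0,0],0],
    [[0,0,0],0],
    [[0,0,0],0],
    [[0,0,0],0],
    [[0,0,0],0],
    [[0,0,0],0]
  ],
  "fingers": 5,
  "squeeze": 50
}}

```text
time: 4.25
tool_pos: [571.2, 188.9, 45.2]
tcp_rot: [179.9, 0.1, 127.6]
ft_force: [0.2, 0.5, 6.5]
finger_gap: 11.3
```

Emit:
{"api": "drive_tool", "payload": {
  "moves": [
    [[0,0,0],0],
    [[0,0,0],0],
    [[0,0,2],0],
    [[0,0,5],0],
    [[0,0,10],0],
    [[0,0,15],0],
    [[0,0,20],0],
    [[0,0,20],0]
  ]
}}

```text
time: 4.92
tool_pos: [570.9, 188.9, 65.4]
tcp_rot: [179.9, 0.0, 127.6]
ft_force: [0.6, 0.3, -1.7]
finger_gap: 11.3
```

```bash
python3 - <<'E'
from bench import r
from h import *
s=r.sense();print(s['tool_pos'],s['tcp_rot'],s['ft_force'],s['wrist_torque'],s['finger_gap'])
a=snap(r,'scene','s3');crop(a,275,135,355,215,'z3',8)
E
```

```text
[570.94482894 188.90572875  65.35367228] [1.79894595e+02 4.63464971e-02 1.27641562e+02] [ 0.5982114   0.28078821 -1.68342806] [ 0.00575608 -0.05378819 -0.01313145] 11.297970247490392
```

View pics/z3.png

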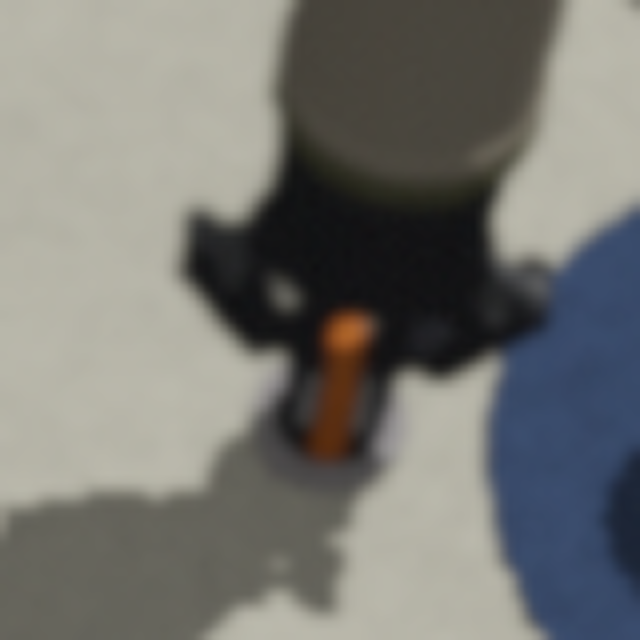

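Emit:
{"api": "drive_tool", "payload": {
  "moves": [
    [[0,0,30],0],
    [[0,0,65],0],
    [[0,0,100],0],
    [[0,-20,135],0],
    [[-2,-50,160],0],
    [[-4,-85,170],0],
    [[-7,-120,170],0],
    [[-9,-155,170],0]
  ]
}}

```text
time: 5.63
tool_pos: [561.4, 32.4, 235.4]
tcp_rot: [179.9, 0.1, 127.7]
ft_force: [0.5, -0.3, -2.2]
finger_gap: 11.4
```

Emit:
{"api": "drive_tool", "payload": {
  "moves": [
    [[-2,-35,0],0],
    [[-4,-70,0],0],
    [[-7,-105,0],0],
    [[-9,-140,0],0],
    [[-11,-170,0],0],
    [[-13,-192,0],0],
    [[-13,-204,0],0],
    [[-13,-207.5,0],0]
  ]
}}

```text
time: 6.3
tool_pos: [547.7, -175.7, 233.5]
tcp_rot: [-180.0, -0.0, 127.5]
ft_force: [-0.2, 0.6, -1.9]
finger_gap: 11.2
```

Emit:
{"api": "drive_tool", "payload": {
  "moves": [
    [[0,0,-5],0],
    [[0,0,-10],0],
    [[0,0,-15],0],
    [[0,0,-20],0],
    [[0,0,-24],0],
    [[0,0,-24],0],
    [[0,0,-24],0],
    [[0,0,-24],0]
  ]
}}

```text
time: 6.97
tool_pos: [548.2, -173.6, 210.0]
tcp_rot: [180.0, 0.0, 127.7]
ft_force: [0.0, -0.3, -2.6]
finger_gap: 11.2
```

```bash
python3 - <<'E'
from bench import r
from h import *
s=r.sense();print(s['time'],s['tool_pos'],s['tcp_rot'],s['ft_force'],s['wrist_torque'],s['finger_gap'])
a=snap(r,'scene','s4');b=snap(r,'top','t4')
def c(s,x,y,w):
    im=cv2.cvtColor(s['pixels'],cv2.COLOR_RGB2BGR)[y-w:y+w,x-w:x+w]
    return cv2.resize(im,(400,400),interpolation=cv2.INTER_CUBIC)
crop(a,170,190,250,270,'z4',8);crop(b,260,130,350,220,'z4b',6)
E
```

```text
6.9667 [ 548.23713937 -173.59922272  209.95223501] [1.79993732e+02 9.62162028e-03 1.27659223e+02] [ 0.01047922 -0.29307512 -2.62520214] [ 0.01100327 -0.02076887 -0.00852063] 11.167786962922909
```

View pics/z4.png

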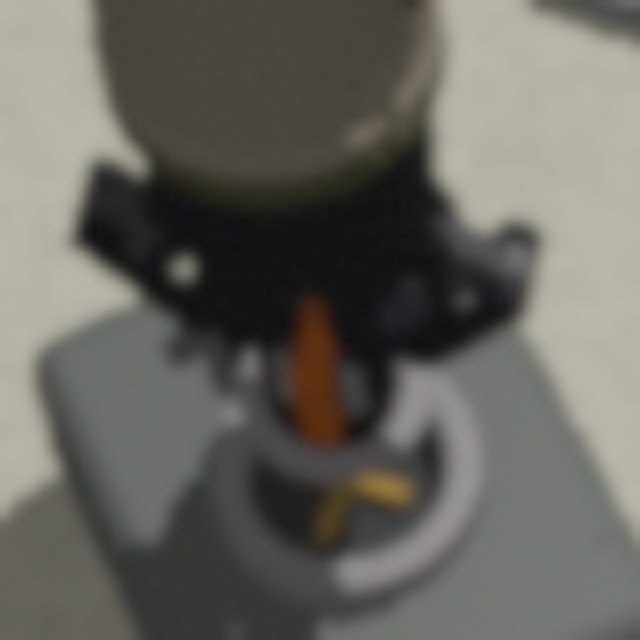

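View pics/z4b.png

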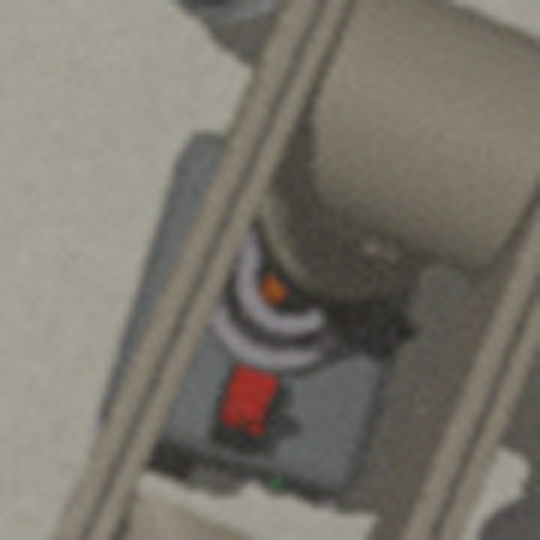

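```bash
python3 - <<'E'
from h import *
a=load('s4');b=load('t4')
th=np.linspace(0,2*np.pi,80)
def circ(c,rr,z): return np.c_[c[0]+rr*np.cos(th),c[1]+rr*np.sin(th),z+0*th]
out=[]
for s,w in((a,(175,200,240,265)),(b,(280,152,335,207))):
    k=400/(w[2]-w[0]);im=cv2.resize(cv2.cvtColor(s['pixels'],cv2.COLOR_RGB2BGR)[w[1]:w[3],w[0]:w[2]],(400,400),interpolation=cv2.INTER_CUBIC)
    for P,col in((circ((548.2,-173.6),29,180.5),(255,255,0)),(circ((547.9,-173.9),31.5,127),(0,255,0)),(circ((547.9,-173.9),42,127),(0,255,0))):
        q=((proj(s,P)-w[:2]+.5)*k).astype(int);cv2.polylines(im,[q],True,col,1)
    out.append(im)
cv2.imwrite('pics/ov4.png',np.hstack(out))
E
```

```text
(no output)
```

View pics/ov4.png

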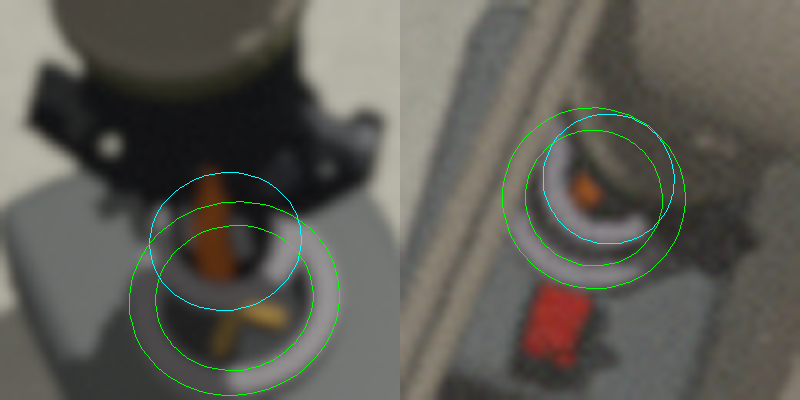

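Emit:
{"api": "drive_tool", "payload": {
  "moves": [
    [[0,0,-8],0],
    [[0,0,-16],0],
    [[0,0,-24],0],
    [[0,0,-31],0],
    [[0,0,-37],0],
    [[0,0,-41],0],
    [[0,0,-43],0],
    [[0,0,-44],0]
  ]
}}

```text
time: 7.73
tool_pos: [547.9, -173.8, 165.2]
tcp_rot: [-180.0, -0.0, 127.6]
ft_force: [-0.7, 0.9, -2.3]
finger_gap: 11.1
```

Emit:
{"api": "drive_tool", "payload": {
  "moves": [
    [[0,0,-0.5],0],
    [[0,0,-1],0],
    [[0,0,-1.5],0],
    [[0,0,-2],0],
    [[0,0,-2],0],
    [[0,0,-2],0],
    [[0,0,-2],0],
    [[0,0,-2],0]
  ]
}}

```text
time: 8.4
tool_pos: [548.1, -173.8, 163.9]
tcp_rot: [180.0, 0.0, 127.6]
ft_force: [0.4, 0.4, -2.3]
finger_gap: 11.6
```

Free of side contact so far (the weight of about 2.4 N is still carried). I'm continuing down gently until it touches.

Emit:
{"api": "drive_tool", "payload": {
  "moves": [
    [[0,0,-0.4],0],
    [[0,0,-0.8],0],
    [[0,0,-1.2],0],
    [[0,0,-1.6],0],
    [[0,0,-2],0],
    [[0,0,-2],0],
    [[0,0,-2],0],
    [[0,0,-2],0]
  ]
}}

```text
time: 9.07
tool_pos: [548.2, -173.9, 162.1]
tcp_rot: [180.0, 0.0, 127.6]
ft_force: [-1.7, 0.2, 1.2]
finger_gap: 11.2
```

Emit:
{"api": "drive_tool", "payload": {
  "moves": [
    [[0,0,-0.3],0],
    [[0,0,-0.6],0],
    [[0,0,-1],0],
    [[0,0,-1],0],
    [[0,0,-1],0],
    [[0,0,-1],0],
    [[0,0,-1],0],
    [[0,0,-1],0]
  ]
}}

```text
time: 9.73
tool_pos: [548.3, -173.9, 161.0]
tcp_rot: [180.0, 0.0, 127.6]
ft_force: [0.1, 0.3, 4.9]
finger_gap: 11.3
```

Resting on the drive with about 5 N of net push. Now I'll turn it.

Emit:
{"api": "drive_tool", "payload": {
  "moves": [
    [[0,0,0],-0.7],
    [[0,0,0],-1.4],
    [[0,0,0],-2.1],
    [[0,0,0],-2.8],
    [[0,0,0],-3.5],
    [[0,0,0],-4.2],
    [[0,0,0],-5],
    [[0,0,0],-5]
  ]
}}

```text
time: 10.4
tool_pos: [547.9, -174.0, 160.2]
tcp_rot: [-180.0, 0.0, 122.6]
ft_force: [0.6, -1.0, -1.7]
finger_gap: 11.6
```

```bash
python3 -c "
from bench import r
s=r.sense();print(s['tool_pos'],s['tcp_rot'],s['ft_force'],s['wrist_torque'])"
```

```text
[ 547.91928827 -174.03592824  160.17269374] [-1.79963535e+02  5.99307496e-03  1.22562417e+02] [ 0.61385852 -1.04304081 -1.67568665] [-0.08782689 -0.12908483 -0.04843444]
```

The push vanished at yaw 122.6, so the slots have found the drive. I'll centre the yaw a little more and let it down.

Emit:
{"api": "drive_tool", "payload": {
  "moves": [
    [[0,0,0],-1],
    [[0,0,0],-2],
    [[0,0,-0.7],-3],
    [[0,0,-1.4],-3],
    [[0,0,-2.1],-3],
    [[0,0,-2.8],-3],
    [[0,0,-3.5],-3],
    [[0,0,-3.5],-3]
  ]
}}

```text
time: 11.07
tool_pos: [548.0, -173.8, 157.0]
tcp_rot: [-180.0, -0.0, 119.6]
ft_force: [0.7, -0.9, -1.9]
finger_gap: 11.0
```

```bash
python3 -c "
from bench import r
s=r.sense();print(s['tool_pos'],s['tcp_rot'],s['ft_force'],s['wrist_torque'])"
```

```text
[ 547.98374699 -173.79429736  157.03436571] [-1.79988971e+02 -1.43643699e-02  1.19644051e+02] [ 0.65300922 -0.94436054 -1.8809198 ] [ 0.01703881 -0.00319972 -0.04870299]
```

Emit:
{"api": "drive_tool", "payload": {
  "moves": [
    [[0,0,-0.5],0],
    [[0,0,-1],0],
    [[0,0,-1.5],0],
    [[0,0,-2],0],
    [[0,0,-2.5],0],
    [[0,0,-2.5],0],
    [[0,0,-2.5],0],
    [[0,0,-2.5],0]
  ]
}}

```text
time: 11.73
tool_pos: [548.2, -173.8, 155.0]
tcp_rot: [180.0, 0.0, 119.6]
ft_force: [-2.2, 0.6, 2.0]
finger_gap: 11.3
```

```bash
python3 -c "
from bench import r
s=r.sense();print(s['tool_pos'],s['tcp_rot'],s['ft_force'],s['wrist_torque'])"
```

```text
[ 548.16172492 -173.81799383  155.0416046 ] [1.79992654e+02 8.16872627e-03 1.19641614e+02] [-2.15591868  0.63189912  2.01845109] [0.11417145 0.22241332 0.02411289]
```

Floor contact is felt about 8 mm lower, as expected. I'll release and lift.

Emit:
{"api": "drive_tool", "payload": {
  "moves": [
    [[0,0,0],0],
    [[0,0,0],0],
    [[0,0,0],0],
    [[0,0,0],0],
    [[0,0,5],0],
    [[0,0,15],0],
    [[0,0,30],0],
    [[0,0,50],0]
  ],
  "fingers": 34
}}

```text
time: 12.4
tool_pos: [547.4, -173.5, 204.8]
tcp_rot: [-179.9, -0.1, 119.6]
ft_force: [1.1, -0.0, -0.7]
finger_gap: 34.2
```

Emit:
{"api": "drive_tool", "payload": {
  "moves": [
    [[-10,3,25],0],
    [[-30,8,50],0],
    [[-65,17,60],0],
    [[-100,26,60],0],
    [[-120,32,60],0],
    [[-140,37,60],0],
    [[-145,38,60],0],
    [[-145,38,60],0]
  ]
}}

```text
time: 13.07
tool_pos: [402.8, -135.8, 266.1]
tcp_rot: [179.9, 0.1, 119.6]
ft_force: [0.2, -1.0, 0.2]
finger_gap: 33.9
```

```bash
python3 - <<'E'
from bench import r
from h import *
s=r.sense();print(s['time'],s['tool_pos'],s['tcp_rot'],s['joint_pos'][[0,5]])
a=snap(r,'scene','s5');b=snap(r,'top','t5')
def c(s,x,y,w):
    im=cv2.cvtColor(s['pixels'],cv2.COLOR_RGB2BGR)[y-w:y+w,x-w:x+w]
    return cv2.resize(im,(400,400),interpolation=cv2.INTER_CUBIC)
cv2.imwrite('pics/z5.png',np.hstack([c(a,210,242,36),c(b,305,185,36)]))
E
```

```text
13.0667 [ 402.78264614 -135.83918718  266.11485046] [1.79920293e+02 1.20068901e-01 1.19625780e+02] [-25.55231711 -55.17822269]
```

View pics/z5.png

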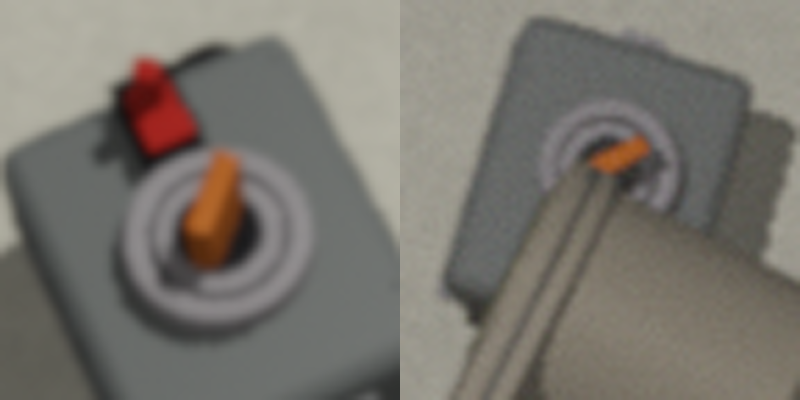

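The carrier sits inside the collar with its fin along the drive, at scene crop (210,210), and the latch is still open. Next I'll close the fingers and push the knob from behind along mill +x.

Emit:
{"api": "drive_tool", "payload": {
  "moves": [
    [[10,-2,0],6.5],
    [[20,-5,0],13],
    [[30,-8,0],19.5],
    [[36,-9,0],26],
    [[38.5,-9.5,0],32.5],
    [[38.5,-9.5,0],39],
    [[38.5,-9.5,0],45.4],
    [[38.5,-9.5,0],45.4]
  ],
  "fingers": 0
}}

```text
time: 13.83
tool_pos: [442.5, -145.5, 264.5]
tcp_rot: [180.0, -0.0, 165.4]
ft_force: [1.0, 0.1, 0.6]
finger_gap: -0.2
```

Emit:
{"api": "drive_tool", "payload": {
  "moves": [
    [[0,0,-20],0],
    [[0,0,-40],0],
    [[0,0,-60],0],
    [[0,0,-78],0],
    [[0,0,-90],0],
    [[0,0,-98],0],
    [[0,0,-102],0],
    [[0,0,-102],0]
  ]
}}

```text
time: 14.5
tool_pos: [441.5, -145.3, 162.3]
tcp_rot: [180.0, -0.1, 165.0]
ft_force: [-0.7, 0.6, -0.1]
finger_gap: 0.3
```

```bash
python3 - <<'E'
from bench import r
from h import *
s=r.sense();print(s['time'],s['tool_pos'],s['tcp_rot'],s['ft_force'],s['finger_gap'])
a=snap(r,'scene','s6');crop(a,165,190,250,275,'z6',7)
E
```

```text
14.5 [ 441.54440215 -145.26767367  162.26816068] [ 1.79990224e+02 -5.75037160e-02  1.64982290e+02] [-0.68019534  0.5922761  -0.13399349] 0.26105512459487346
```

View pics/z6.png

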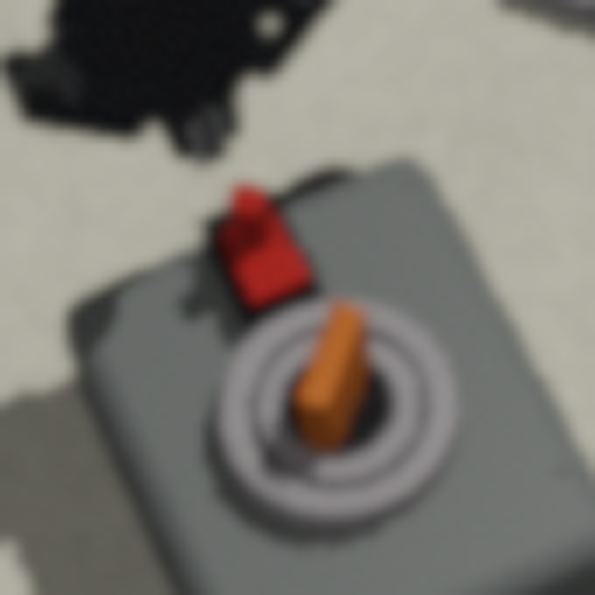

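Emit:
{"api": "drive_tool", "payload": {
  "moves": [
    [[5,-1.3,0],0],
    [[10,-2.6,0],0],
    [[14,-3.7,0],0],
    [[18,-4.8,0],0],
    [[21,-5.6,0],0],
    [[24,-6.4,0],0],
    [[27,-7.2,0],0],
    [[29,-7.8,0],0]
  ]
}}

```text
time: 15.22
tool_pos: [470.8, -153.1, 162.8]
tcp_rot: [180.0, -0.0, 165.0]
ft_force: [-2.5, 0.6, 1.7]
finger_gap: -0.0
```

Emit:
{"api": "drive_tool", "payload": {
  "moves": [
    [[1.5,-0.4,0],0],
    [[3,-0.8,0],0],
    [[4.5,-1.2,0],0],
    [[6,-1.6,0],0],
    [[7.5,-2,0],0],
    [[7.5,-2,0],0],
    [[7.5,-2,0],0],
    [[7.5,-2,0],0]
  ]
}}

```text
time: 15.88
tool_pos: [478.3, -155.1, 162.8]
tcp_rot: [180.0, 0.0, 165.0]
ft_force: [1.5, -0.5, -0.4]
finger_gap: -0.0
```

Emit:
{"api": "drive_tool", "payload": {
  "moves": [
    [[1,-0.3,0],0],
    [[2,-0.5,0],0],
    [[3,-0.8,0],0],
    [[4,-1.1,0],0],
    [[4,-1.1,0],0],
    [[4,-1.1,0],0],
    [[4,-1.1,0],0],
    [[4,-1.1,0],0]
  ]
}}

```text
time: 16.55
tool_pos: [482.2, -156.2, 162.8]
tcp_rot: [180.0, 0.0, 165.0]
ft_force: [-0.5, 0.8, 0.2]
finger_gap: -0.4
```

```bash
python3 - <<'E'
from bench import r
from h import *
s=r.sense();print(s['time'],s['tool_pos'],s['tcp_rot'],s['ft_force'],s['finger_gap'])
a=snap(r,'scene','s7');crop(a,165,190,250,275,'z7',7)
E
```

```text
16.55 [ 482.20793693 -156.22816046  162.79795348] [1.79999551e+02 1.69336313e-02 1.65041163e+02] [-0.52465505  0.82965534  0.24139472] -0.42648142841886616
```

View pics/z7.png

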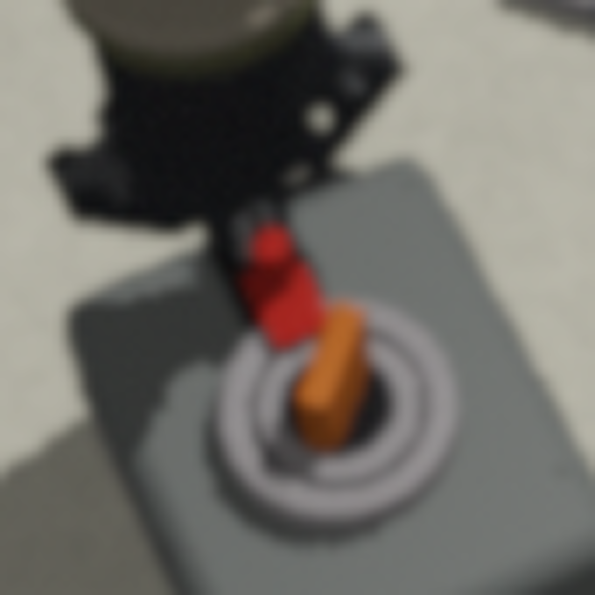

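The latch is moving over the collar, with the plate front at crop (290,345) and no jam force. I'll continue in small steps until the stop is felt.

Emit:
{"api": "drive_tool", "payload": {
  "moves": [
    [[0.5,-0.1,0],0],
    [[1,-0.3,0],0],
    [[1.5,-0.4,0],0],
    [[2,-0.5,0],0],
    [[2.5,-0.7,0],0],
    [[3,-0.8,0],0],
    [[3,-0.8,0],0],
    [[3,-0.8,0],0]
  ]
}}

```text
time: 17.27
tool_pos: [484.1, -156.7, 162.7]
tcp_rot: [180.0, -0.2, 165.0]
ft_force: [-9.8, 2.0, 5.4]
finger_gap: -0.1
```

Emit:
{"api": "drive_tool", "payload": {
  "moves": [
    [[0.5,-0.1,0],0],
    [[1,-0.3,0],0],
    [[1.5,-0.4,0],0],
    [[2,-0.5,0],0],
    [[2,-0.5,0],0],
    [[2,-0.5,0],0],
    [[2,-0.5,0],0],
    [[2,-0.5,0],0]
  ]
}}

```text
time: 17.93
tool_pos: [484.4, -156.8, 162.7]
tcp_rot: [180.0, -0.4, 165.0]
ft_force: [-19.7, 5.3, 14.3]
finger_gap: -0.0
```

It's at a firm stop, with the TCP 66 mm from the axis, so the knob is at about 48 mm. Backing off and lifting clear.

Emit:
{"api": "drive_tool", "payload": {
  "moves": [
    [[-4,1,0],0],
    [[-10,2.7,0],0],
    [[-20,5.4,0],0],
    [[-32,8.6,5],0],
    [[-45,12,20],0],
    [[-60,16,45],0],
    [[-75,20,75],0],
    [[-80,21,95],0]
  ]
}}

```text
time: 18.6
tool_pos: [406.2, -136.2, 260.1]
tcp_rot: [-180.0, 0.1, 165.0]
ft_force: [0.2, 0.4, 0.8]
finger_gap: 0.2
```

Emit:
{"api": "drive_tool", "payload": {
  "moves": [
    [[0,-25,15],0],
    [[0,-60,20],0],
    [[0,-95,20],0],
    [[0,-130,20],0],
    [[0,-160,20],0],
    [[0,-175,20],0],
    [[0,-180,20],0],
    [[0,-180,20],0]
  ]
}}

```text
time: 19.27
tool_pos: [406.8, -317.4, 277.5]
tcp_rot: [180.0, -0.0, 164.9]
ft_force: [0.4, 0.3, 0.4]
finger_gap: -0.3
```

```bash
python3 - <<'E'
from bench import r
from h import *
s=r.sense();print(s['time'],s['tool_pos'],s['ft_force'])
a=snap(r,'scene','s8');b=snap(r,'top','t8')
def c(s,x,y,w):
    im=cv2.cvtColor(s['pixels'],cv2.COLOR_RGB2BGR)[y-w:y+w,x-w:x+w]
    return cv2.resize(im,(400,400),interpolation=cv2.INTER_CUBIC)
cv2.imwrite('pics/z8.png',np.hstack([c(a,210,242,36),c(b,305,185,36)]))
print(onz(load('s8'),(0,0),0)[:1])
E
```

```text
19.2667 [ 406.84318908 -317.40578732  277.52368839] [0.36074958 0.31133476 0.41302551]
[-1069.9623022]
```

View pics/z8.png

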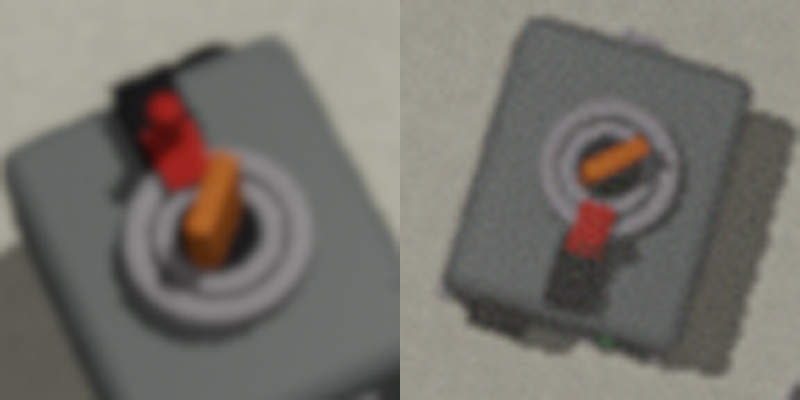

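View pics/s8.png

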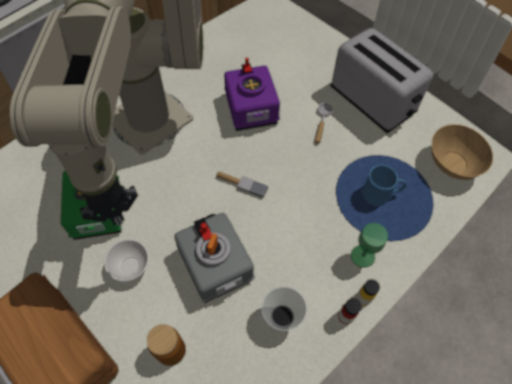

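```bash
python3 - <<'E'
from h import *
k=400/72
a=load('s5');p0=onz(a,(174+149/k-.5,206+70/k-.5),164.5);p1=onz(a,(174+163/k-.5,206+101/k-.5),164.5)
print(p0,p1,np.hypot(*(p1-p0)[:2]))
m=[]
for f in('t0','t8'):
    s=load('top0' if f=='t0' else f);h=cv2.cvtColor(s['pixels'],cv2.COLOR_RGB2HSV);q=cv2.inRange(h,(0,140,60),(5,255,255));q[:160]=0;q[215:]=0;q[:,:280]=0;q[:,335:]=0
    y,x=np.nonzero(q);m.append(onz(s,(x.mean(),y.mean()),140))
print(m,np.hypot(*(m[1]-m[0])[:2]))
E
```

```text
[ 481.69695507 -153.45452806  164.5       ] [ 497.65118957 -158.70756253  164.5       ] 16.796784506795124
[array([ 488.24257388, -156.14535592,  140.        ]), array([ 508.05820183, -161.25725788,  140.        ])] 20.464375216333984
```

```bash
python3 - <<'E'
from h import *
u=np.array([np.cos(np.radians(-15)),np.sin(np.radians(-15))]);c=np.array([548,-174])
for f,w in(('top0',(280,160,335,215)),('t8',(280,160,335,215)),('scene0',(185,205,240,250)),('s5',(185,205,240,250)),('s8',(185,205,240,250))):
    s=load(f);h=cv2.cvtColor(s['pixels'],cv2.COLOR_RGB2HSV);q=cv2.inRange(h,(0,150,60),(4,255,255));M=np.zeros_like(q);M[w[1]:w[3],w[0]:w[2]]=q[w[1]:w[3],w[0]:w[2]]
    n,l,st,ce=cv2.connectedComponentsWithStats(M);i=1+np.argmax(st[1:,4])
    y,x=np.nonzero(l==i)
    P=np.array([onz(s,(a,b),134.5)[:2]-c for a,b in zip(x,y)]);d=P@u
    # top knob: smallest row in scene
    t=y<=y.min()+4
    print(f,len(x),'front',np.percentile(d,[95,99,100]).round(1),'mean',d.mean().round(1),'knobtop d',(np.mean([onz(s,(a,b),164.5)[:2]-c for a,b in zip(x[t],y[t])],0)@u).round(1))
E
```

```text
top0 49 front [-48.8 -47.7 -47.3] mean -60.0 knobtop d -59.7
t8 44 front [-28.  -26.5 -26.1] mean -40.2 knobtop d -39.4
scene0 132 front [-46.3 -44.5 -44.1] mean -63.6 knobtop d -65.3
s5 134 front [-46.3 -44.4 -43.9] mean -63.5 knobtop d -65.3
s8 134 front [-28.2 -26.1 -25.6] mean -47.4 knobtop d -50.7
```

```bash
python3 - <<'E'
from h import *
u=np.array([np.cos(np.radians(-15)),np.sin(np.radians(-15))]);c=np.array([548,-174])
th=np.linspace(0,2*np.pi,60);out=[]
def ci(d,z): p=c-d*u; return np.c_[p[0]+7*np.cos(th),p[1]+7*np.sin(th),z+0*th]
for f,d,w in(('s5',70,(188,210,223,245)),('s8',48,(188,210,223,245)),('top0',70,(285,180,317,212)),('t8',48,(285,175,317,207))):
    s=load(f);k=300/(w[2]-w[0]);im=cv2.resize(cv2.cvtColor(s['pixels'],cv2.COLOR_RGB2BGR)[w[1]:w[3],w[0]:w[2]],(300,300),interpolation=cv2.INTER_CUBIC)
    raw=im.copy()
    for dd,col in((d,(255,255,0)),(d+4,(0,255,0))):
      if f in('s5','top0') and dd!=d: continue
      for z in(164.5,134.5):
        q=((proj(s,ci(dd,z))-w[:2]+.5)*k).astype(int);cv2.polylines(im,[q],True,col,1)
    out.append(np.vstack([raw,im])[:, :200+100])
o=np.hstack(out);cv2.imwrite('pics/k8.png',cv2.resize(o,(800,400)))
E
```

```text
(no output)
```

View pics/k8.png

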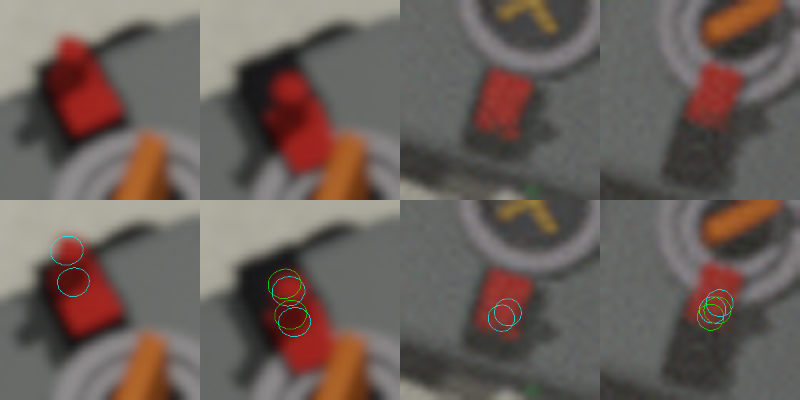

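```bash
python3 - <<'E'
from h import *
u=np.array([np.cos(np.radians(-15)),np.sin(np.radians(-15))]);v=np.array([-u[1],u[0]]);c=np.array([548,-174])
D=np.arange(-110,0,.25);L=np.arange(-14,14.1,.5)
def rect(s,z,L=L):
    p=s['pixels'].astype(np.float32);red=p[...,0]-(p[...,1]+p[...,2])/2
    G=np.array([[*(c+d*u+l*v),z] for d in D for l in L]);q=proj(s,G).astype(np.float32)
    return cv2.remap(red,q[:,0].reshape(len(D),-1),q[:,1].reshape(len(D),-1),cv2.INTER_LINEAR)
def cross(pr,lev,rise):
    i=np.nonzero((pr[:-1]<lev)&(pr[1:]>=lev))[0] if rise else np.nonzero((pr[:-1]>=lev)&(pr[1:]<lev))[0]
    return D[i]
for f in('top0','t8','scene0','s5','s8'):
    s=load(f);im=rect(s,134.5);pr=im[:, 8:-8].mean(1)
    print(f,'134.5: max',pr.max().round(0),'rise',cross(pr,45,1),'fall',cross(pr,45,0))
    k=rect(s,164.5,np.arange(-3,12,.5)).mean(1);print('   knob164: rise',cross(k,40,1))
    b=rect(s,134.5);  # side columns without fin
    print('   cols',[(round(float(L[j]),1),cross(b[:,j],45,1)[:1],cross(b[:,j],45,0)[-1:]) for j in(14,20,28,36,42)])
E
```

```text
top0 134.5: max 97.0 rise [-78.] fall [-45.75]
   knob164: rise [-82.25 -16.  ]
   cols [(-7.0, array([-79.]), array([-10.75])), (-4.0, array([-78.5]), array([-5.5])), (0.0, array([-76.]), array([-45.5])), (4.0, array([-78.]), array([-45.75])), (7.0, array([-78.75]), array([-7.25]))]
t8 134.5: max 94.0 rise [-55.75  -7.25] fall [-24.25]
   knob164: rise [-61.   -14.75]
   cols [(-7.0, array([-51.]), array([-24.75])), (-4.0, array([-54.5]), array([-24.])), (0.0, array([-56.25]), array([-24.])), (4.0, array([-56.75]), array([-23.75])), (7.0, array([-56.5]), array([-23.75]))]
scene0 134.5: max 120.0 rise [-89.] fall [-44.]
   knob164: rise [-75.5]
   cols [(-7.0, array([-78.]), array([-44.25])), (-4.0, array([-80.5]), array([-44.25])), (0.0, array([-88.75]), array([-43.75])), (4.0, array([-92.25]), array([-44.])), (7.0, array([-92.25]), array([-43.75]))]
s5 134.5: max 122.0 rise [-89.25 -20.  ] fall [-44.]
   knob164: rise [-75.5 -14.5]
   cols [(-7.0, array([-78.25]), array([-44.25])), (-4.0, array([-80.75]), array([-44.])), (0.0, array([-89.]), array([-43.75])), (4.0, array([-92.5]), array([-43.75])), (7.0, array([-92.25]), array([-43.75]))]
s8 134.5: max 118.0 rise [-69.75] fall []
   knob164: rise [-56.25]
   cols [(-7.0, array([-58.]), array([-24.])), (-4.0, array([-60.25]), array([-23.25])), (0.0, array([-70.5]), array([], dtype=float64)), (4.0, array([-72.5]), array([], dtype=float64)), (7.0, array([-72.5]), array([], dtype=float64))]
```

```bash
python3 - <<'E'
from bench import r
print(r.hand_in())
E
```

```text
the job is handed in; nothing more can be done
None
```

The burr carrier is home in the grey mill's throat and the red latch is closed over its rim. I handed the job in at about 19.3 s, with the gripper well clear and touching nothing.

**Carrier:** I gripped it by the orange fin and rested it on the drive at about 5 N net push. I then turned it about 5°, and the push vanished as the slots found the drive. After 3° more to centre it, I lowered it about 8 mm onto the floor, where I felt only about 4 N, then released it.

**Latch:** I pushed the knob from behind with closed fingers until it hit a hard stop. The force there was about 20 N along the push and about 14 N upward on the tool, well above the latch's 2 N of friction.

**Last checks:**
- **Carrier height:** the drop from first contact to the floor worked out at 8.0 mm, matching fully home.
- **Latch position:** the arm's position at the stop puts the knob about 48 mm from the throat axis, as it should be when closed. This assumes the closed fingers are 22 mm wide.
- **Plate over the rim:** the plate's front edge is about 5 mm inside the disc's rim.
- **Latch travel, which disagreed:** the top view gave about 21.5–22 mm of the required 22 mm. The blurrier scene view, partly hidden by the fin, gave 19.5–20.5 mm. I trusted the hard stop and the top view and did not push again.
- **Other objects:** in the last scene picture, nothing else I could see had moved. I judged this by eye and did not measure it.

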